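# Reject the red mandrel head, mesh the green one in the bead polisher and hold it pressed

## Robot

A 6-joint arm with a two-finger parallel gripper is mounted at the origin on the work surface. World frame = base frame: x ahead of the robot, y to its left, z up, the work surface at z = 0. Lengths are in m, angles in rad, forces in N, time in s.
With the tool pointing down it reaches from about 0.375 to 0.925 m from the base axis. Payload 5.7 kg.
Tool frame: the origin (TCP) lies midway between the tips of the shut fingers; the grasp point (between the pads) lies 19 mm behind it; z points along the fingers, y is the direction in which the jaws open and shut (so a half turn about z gives the same grasp; the last joint's range is limited). The gripper opens to 85 mm and grips with 20 to 120 N. Pads are 22 mm wide; open, the fingers measure 114 mm over their backs; the gripper's body (76 mm by 85 mm) begins 54 mm behind the grasp point. The pads swing forward as they close: fully open they stand 13 mm farther back than shut.
Start: joints at [1.083, 0.359, 1.51, -0, 1.272, -0.115], TCP at [0.219, 0.559, 0.191] pointing down, gripper open.
Joint ranges: [-2.97, 2.97], [-1.01, 2.36], [0.21, 2.38], [-0.96, 4.11], [0.2, 2.71], [-2.98, 2.98]. Speed limits (rad/s): [2.39, 2.39, 3.14, 3.14, 3.14, 3.14].

## Interface

Orientations are given as a unit quaternion [w, x, y, z].
In Python, from workcell import read_state, read_camera, camera_params, hand_in, look_for, cut_out, spot_point gives the robot as it stands.
- The arm moves only by the tool step_arm, never from a script. Its argument "rows" is a list of rows, each a list of 2 entries, a list of its own where there are three numbers: the shift along the tool's x, y, z scaled (see below), then the turn, a rotation vector about the tool's x, y, z scaled (see below). A call has 1 to 5 rows; each row is the pose to reach, as a shift and turn from the pose measured when the call began, along the tool's axes at that moment; what a row does not reach only later rows make up. The controller multiplies each number of a shift by 500 mm and each number of a turn by 90 degrees. A row lasts 1/8 s, in which the tool goes at most 62.5 mm and 10.7 degrees, less where a joint would pass 70% of its speed; a pose out of reach is approached as far as the arm can. A call with a number of a shift or a turn outside -1 to 1 is refused whole. A call with a gripper value outside its range is refused whole. "claw" is the opening, from -1 (shut) to 1 (fully open), so that 0 is half open, set as the call begins (left out, the last holds). The fingers move at their own pace and stop on an object; "squeeze" is the grip in N (left out, the last holds). Time passes only in rows, so rows that repeat a pose let the fingers close. It gives the time, the measured TCP pose, the force and the opening at its end, in the units of the state.
- read_state(): the state, without advancing time (a new reading comes with each control period).
- read_camera(name): name is "scene" or "top" or "wrist"; returns the picture (400x640x3 uint8, red, green, blue); there is no depth.
- camera_params(name): a dict with "K" (3x3 intrinsics, pixels), "dist_coeffs" ([k1, k2, p1, p2, k3] as OpenCV has them; the pictures are not rectified), "R" (3x3) and "t" (3): a world point X has camera coordinates R X + t. Camera axes: x right, y down, z forward; pixel columns grow to the right and rows downward; lengths in m; the calibration is good to about 2 mm. A picture is of the moment at which its call begins: read the wrist's pose just before it. camera_params takes no time and is no camera call; for the wrist camera it gives the pose at the moment of the call.
- hand_in(): hands the job in, once; it reports no verdict.
Trained networks look in the newest picture that a camera, given by its name, has taken for a name from the list of things; names that differ only in an ending like _2 or _b are one class to them, and where a whole thing is asked for, a point or a joint stands for the part that bears it (a point fixed in the world has none). Each returns a list of dicts, best first, with "conf" (0 to 1); they miss things now and then, are a little off and sometimes report something else, mostly with a low value. They report only what shows in the picture. A call takes as long as a camera call. They do not tell look-alikes from the thing itself.
- look_for(camera, target): "location" ([column, row] in pixels, amid what is visible of it).
- cut_out(camera, target): "region" (400x640 bool, what is visible of it) and "location" ([column, row] in pixels, amid what is visible of it).
- spot_point(camera, target): "location" ([column, row] in pixels: a listed point, or the origin of a listed thing).
The state is a dict: "t": time; "q": joint angles; "dq": joint speeds; "joint_efforts": joint torques, N m; "eef_pos": TCP position; "tcp_rot": TCP orientation; "ft_force": force on the tool from outside, world axes, zero at the start; "wrist_torque": the same for the moment, N m; "gripper_width": opening from 0.0 (shut) to 1.0 (fully open).
Only numpy, scipy, OpenCV 4.12 (cv2) and the standard library are available. Lean on these libraries where they do the work, as an engineer would, in place of code of your own. Each camera call takes 0.05 s, during which the arm holds its last target. There are 200 camera calls.

## Task

Two bead mandrel heads wait in the cedar rack: first set the red-tagged one upright and fully down in the red-edged reject nest of the brown bakelite tray and let go of it. Then take the green-tagged head, turn it until its splined stem meshes with the bead polisher's coupling, slide it fully home and press it on down against the coupling's spring to the bottom stop, finishing with the gripper still holding the head and pressing it there. Leave the bead jar, the brass cup and the rose quartz finial where they stand.

Things in the scene. Friction and masses are not known exactly. Their poses are not given: they have to be found in the camera images.
- green_head: Head with GREEN top plate and band. Square brass boss 34 x 34 x 34 mm, on top a pin 6 mm across, 12 high; below a steel stem 30 mm long with 4 splines in a cross (7 mm thick, 20 mm tip to tip, rounded lower ends). Origin: centre of the boss's underside (shoulder), z up; boss sides and splines lie along x and y, every quarter turn is alike. 0.12 kg. Starts in a rack well, shoulder on the rack.
- red_head: The same kind of head with a RED top plate and band; same sizes, mass, origin and axes. Starts in the other well of the rack; which head is in which well, and how each is turned, is random.
- rack: Fixed cedar block 75 mm (x) by 175 mm (y), 36 mm high, with two 28 mm square wells at y = +47.5 and -47.5 mm that hold the heads loosely. Origin: centre of the underside.
- reject_nest (a point): Centre of the mouth of the reject nest: a 30 mm square well, 36 mm deep, in a 75 mm square brown block edged in red, top 41 mm over the table, amid the fixed brown bakelite tray (150 x 120 mm, rim 20 mm high). z up, x and y along the well's sides. A head set in it, at any turn, rests on its shoulder, origin about at this point.
- polisher: Fixed bead polisher: low grey motor housing 130 mm (x) by 100 mm (y), 38 mm high, with the spring coupling standing on its middle. Origin: centre of the underside; turned with the coupling.
- coupling_mouth (a point): Centre of the coupling's top rim, 92 mm over the table with the spring up; moves with it. z up. Brass collar 32 mm across with a round entry 24 mm wide, 8 mm deep; under it in a 32 mm square steel block a cross-shaped through hole, slots 9 mm wide, 23 mm end to end, along x and y (white marks on the rim show them). It does not turn. A meshed head's shoulder rests on this rim.
- coupling (a joint): How far the coupling is pressed down, in m: 0 = up, 0.012 = bottom stop. Spring: starts to move at about 4 N, about 11 N at the stop; it comes back up when let go.
- bead_jar: Bystander: hexagonal glass jar of black onyx beads with brass lid, 64 mm across, 88 mm high. Origin: centre of the underside.
- bead_cup: Bystander: open brass bead cup, 52 mm across, 40 mm high. Origin: centre of the underside.
- finial: Bystander: rose quartz finial standing upright, 34 mm foot, 70 mm high. Origin: centre of the underside.
Mind the look-alikes: they are no part of the job. Leave any black or purple look-alike of the green_head alone. Of the things that look like the part that bears reject_nest, take the one that is nearest to the robot's base at the start.

How it is judged:
On the way:
1. the red-tagged head sits upright and fully down in the reject nest, let go (horizontal distance between red_head and reject_nest below 0.012 m and z of red_head in the frame of reject_nest below 0.004 m and angle between red_head's own z axis and vertical below 0.12 rad and contact force between the fingers and red_head below 0.1 N and linear speed of red_head below 0.03 m/s), for 0.2 s.
At the end, for the whole second after the job is handed in: Red head at rest, let go, in the reject nest (within 12 mm sideways, 4 mm above, tilt 0.12 rad). Green head meshed in the coupling (5 mm sideways, shoulder within 3 mm of rim, tilt 0.12, turn 0.2 rad), coupling pressed over 9 of 12 mm, fingers on the green head with over 3 N (all of step 1 and horizontal distance between green_head and coupling_mouth below 0.005 m and z of green_head in the frame of coupling_mouth between -0.003 and 0.003 m and angle between the z axis of green_head and the z axis of coupling_mouth, either way round below 0.12 rad and (angle between the x axis of green_head and the x axis of coupling_mouth, either way round below 0.2 rad or angle between the x axis of green_head and the y axis of coupling_mouth, either way round below 0.2 rad) and value of joint coupling above 0.009 m and contact force between the fingers and green_head above 3 N); the arm keeps its last pose, push and grip.
It fails at once if the bead jar, the brass cup or the finial is moved by more than 20 mm (distance of any of bead_jar, bead_cup, finial from where it was at the start of the episode above 0.02 m).
It also fails if it takes over 67 s, if anything falls off the work surface, if the arm or the gripper's body presses on something with over 40 N, if the wrist force passes 120 N, or if a joint passes its speed limit or range.

## Working session

There is one attempt and no reset: what is moved stays moved. The work goes in short steps, Python scripts to look and compute and a tool call to move; the robot and the scene stay as the last step left them, time stands still between calls to the robot, and variables do not carry over. Pictures are saved under pics/ and viewed, about 8 in all and at most 12, crops included, and the job is handed in when it is done.

Besides the shell and the picture viewer there is one more tool, called after "Request:" by a JSON object that holds its "method" and its "body". step_arm: Moves the arm, as the interface text tells. Its arguments: {"type":"object","properties":{"rows":{"type":"array","items":{"type":"array"}},"claw":{"type":"number"},"squeeze":{"type":"number"}},"required":["rows"]}

```bash
ls; mkdir -p pics
cat > h.py <<'E'
import numpy as np, cv2
from workcell import *
from scipy.spatial.transform import Rotation as Ro
def ray(cam,px,P=None):
    P=P or camera_params(cam)
    K=np.array(P["K"]);d=np.array(P["dist_coeffs"]);R=np.array(P["R"]);t=np.array(P["t"])
    u=cv2.undistortPoints(np.array([[px]],float),K,d)[0,0]
    return -R.T@t, R.T@np.array([u[0],u[1],1.])
def onz(cam,px,z,P=None):
    c,d=ray(cam,px,P); return c+d*(z-c[2])/d[2]
def proj(cam,X,P=None):
    P=P or camera_params(cam)
    R=np.array(P["R"]);t=np.array(P["t"])
    return cv2.projectPoints(np.array(X,float).reshape(-1,3),cv2.Rodrigues(R)[0],t,np.array(P["K"]),np.array(P["dist_coeffs"]))[0][:,0]
def save(cam,n):
    im=read_camera(cam); cv2.imwrite(f"pics/{n}.png",im[:,:,::-1]); return im
def rot(): 
    q=read_state()["tcp_rot"]; return Ro.from_quat([q[1],q[2],q[3],q[0]])
E
python3 - <<'E'
from h import *
a=save("scene","s0");b=save("top","t0")
np.set_printoptions(precision=4,suppress=True)
s=read_state();print(s["t"],s["eef_pos"],s["tcp_rot"],s["gripper_width"],s["ft_force"])
Z=dict(green_head=.036,red_head=.036,rack=0,reject_nest=.041,polisher=0,coupling_mouth=.092,bead_jar=0,bead_cup=0,finial=0)
for n,z in Z.items():
  for c in ("top","scene"):
    for r in spot_point(c,n)[:4]: print(n,c,round(r["conf"],2),np.array(r["location"]),onz(c,r["location"],z))
E
```

```text
pics
0.1 [0.2182 0.5582 0.1906] [-0.0002  0.1853  0.9827 -0.0008] 0.9963091381954252 [0.0565 0.5057 1.0858]
green_head top 0.67 [392.8 194.9] [ 0.6224 -0.0691  0.036 ]
green_head top 0.64 [416.  177.1] [ 0.6691 -0.1334  0.036 ]
green_head top 0.47 [438.1 214.1] [ 0.5687 -0.188   0.036 ]
green_head scene 0.77 [184.5 252.1] [ 0.5656 -0.1971  0.036 ]
green_head scene 0.68 [241.3 242.9] [ 0.6148 -0.0754  0.036 ]
green_head scene 0.65 [229.4 270. ] [ 0.6764 -0.1362  0.036 ]
green_head scene 0.39 [359.5 165. ] [0.5212 0.3651 0.036 ]
red_head top 0.8 [477.1 221.3] [ 0.5474 -0.2911  0.036 ]
red_head top 0.73 [317.8 138.6] [0.7785 0.1276 0.036 ]
red_head scene 0.93 [143.7 265. ] [ 0.551  -0.2881  0.036 ]
rack top 0.82 [455.1 218.8] [ 0.5569 -0.2449  0.    ]
rack scene 0.8 [166.1 267.3] [ 0.5496 -0.2441  0.    ]
rack scene 0.42 [197.6 304.1] [ 0.6929 -0.2248  0.    ]
reject_nest top 0.92 [234.6 238.2] [0.517  0.3493 0.041 ]
reject_nest top 0.8 [260.5 147.5] [0.7555 0.2805 0.041 ]
reject_nest top 0.57 [150.  230.4] [0.5423 0.5649 0.041 ]
reject_nest scene 0.94 [410.8 145.2] [0.5344 0.5663 0.041 ]
reject_nest scene 0.66 [357.  164.9] [0.5222 0.3543 0.041 ]
reject_nest scene 0.61 [394.  214.3] [0.7522 0.2846 0.041 ]
reject_nest scene 0.48 [288.1 218.9] [0.6108 0.0578 0.041 ]
polisher top 0.77 [340.  218.3] [0.5648 0.071  0.    ]
polisher scene 0.76 [286.7 215.9] [0.5565 0.0852 0.    ]
coupling_mouth top 0.66 [337.9 214.3] [0.5702 0.0825 0.092 ]
coupling_mouth top 0.3 [316.3 138.6] [0.7651 0.1327 0.092 ]
bead_jar top 0.81 [390.6 143.6] [ 0.7698 -0.0756  0.    ]
bead_jar scene 0.93 [280.2 296.4] [ 0.7773 -0.0695  0.    ]
bead_cup top 0.53 [443.  167.4] [ 0.7001 -0.2189  0.    ]
bead_cup scene 0.94 [198.4 302.8] [ 0.6907 -0.222  -0.    ]
finial top 0.54 [317.2 137.1] [0.7915 0.1284 0.    ]
finial scene 0.54 [355.2 263.6] [0.797  0.1237 0.    ]
finial scene 0.33 [185.  249.3] [ 0.5183 -0.1853  0.    ]
```

View pics/t0.png

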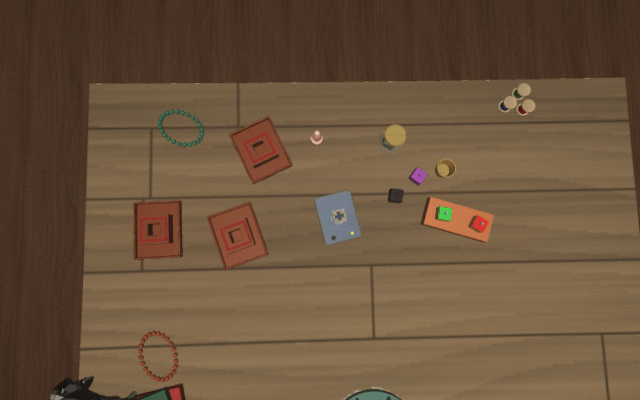

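View pics/s0.png

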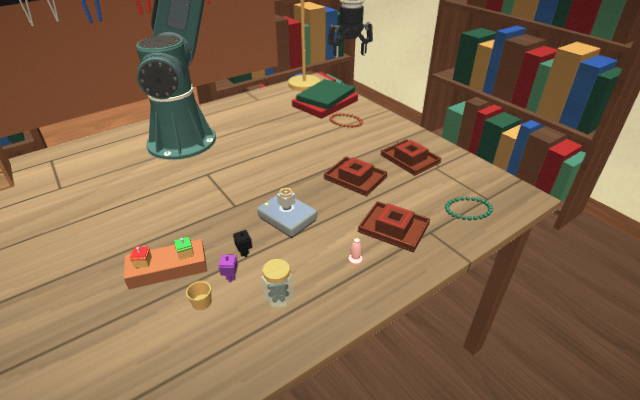

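The top view shows the red head at (480,224) and the green one at (445,214) in the rack, the polisher at (339,216), and three trays. The nearest tray to the base is at (237,237). The black and purple look-alikes stand at (396,196) and (418,176).

```bash
cat >> h.py <<'E'
np.set_printoptions(precision=4,suppress=True)
def plan(pos,psi=None):
    """shift/turn numbers to bring TCP to pos, tool down, jaw axis at angle psi deg (exact, unwrapped to nearest 180)"""
    s=read_state();R=rot().as_matrix();p=np.array(s["eef_pos"])
    y=R[:,1]; cur=np.degrees(np.arctan2(y[1],y[0]))
    if psi is None: psi=cur
    a=np.radians(psi); Y=np.array([np.cos(a),np.sin(a),0]);Zt=np.array([0,0,-1.]);X=np.cross(Y,Zt)
    T=np.c_[X,Y,Zt]
    rv=Ro.from_matrix(R.T@T).as_rotvec()/(np.pi/2)
    print("t",round(s["t"],2),"pos",p,"psi",round(cur,2),"q1,q6deg",np.degrees(s["q"])[[0,5]],"-> shift",R.T@(np.array(pos)-p)/.5,"turn",rv,"dist",np.linalg.norm(np.array(pos)-p))
E
python3 - <<'E'
from h import *
P=camera_params("wrist");R=np.array(P["R"]);t=np.array(P["t"]);c=-R.T@t
T=rot().as_matrix();print("cam in tool",T.T@(c-np.array(read_state()["eef_pos"])),"cam axes in tool\n",T.T@R.T, P["K"])
plan([.45,.05,.25],68.6);plan([.5,-.24,.25],-28)
for n in ("black","purple"): pass
E
```

```text
cam in tool [ 0.0838 -0.0004 -0.1827] cam axes in tool
 [[-0.     -0.9452 -0.3264]
 [ 1.      0.0003 -0.001 ]
 [ 0.001  -0.3264  0.9452]] [[326.0914   0.     321.8104]
 [  0.     326.0914 194.3729]
 [  0.       0.       1.    ]]
t 1.0 pos [0.2185 0.5588 0.1914] psi 68.64 q1,q6deg [62.0458 -6.5937] -> shift [-0.8017 -0.779  -0.1172] turn [-0.      0.      0.0004] dist 0.5620093223267845
t 1.0 pos [0.2185 0.5588 0.1914] psi 68.64 q1,q6deg [62.0458 -6.5937] -> shift [-1.1061 -1.2828 -0.1171] turn [-0.      0.      1.0738] dist 0.8489325334426582
```

Run:
```python
from h import *
plan([.45,.2,.25],40)
```

```text
t 1.0 pos [0.2185 0.5588 0.1914] psi 68.64 q1,q6deg [62.0458 -6.5937] -> shift [-0.6925 -0.4997 -0.1172] turn [-0.      0.      0.3182] dist 0.4309566253535959
```

Request:
{"method": "step_arm", "body": {"rows": [[[-0.69,-0.5,-0.117],[0,0,0.318]],[[-0.69,-0.5,-0.117],[0,0,0.318]],[[-0.69,-0.5,-0.117],[0,0,0.318]],[[-0.69,-0.5,-0.117],[0,0,0.318]],[[-0.69,-0.5,-0.117],[0,0,0.318]]]}}

```text
t: 1.62
eef_pos: [0.3868, 0.2966, 0.2344]
tcp_rot: [0.0, 0.422, 0.906, 0.0]
ft_force: [1.3, 0.3, -0.1]
gripper_width: 0.997
```

Request:
{"method": "step_arm", "body": {"rows": [[[-0.28,-0.12,0],[0,0,0]],[[-0.28,-0.12,0],[0,0,0]],[[-0.28,-0.12,0],[0,0,0]]]}}

```text
t: 2.0
eef_pos: [0.4316, 0.1481, 0.2347]
tcp_rot: [0.001, 0.424, 0.906, 0.0]
ft_force: [0.2, -0.4, 0.5]
gripper_width: 0.998
```

Run:
```python
from h import *
P=camera_params("wrist");a=save("wrist","w0")
for n,z in dict(reject_nest=.041,coupling_mouth=.092,polisher=0).items():
    for r in spot_point("wrist",n)[:4]: print(n,round(r["conf"],2),np.array(r["location"]),onz("wrist",r["location"],z,P))
plan([.48,-.22,.22],-28)
print(read_state()["t"])
```

```text
reject_nest 0.68 [503.2  69.9] [0.5212 0.3498 0.041 ]
reject_nest 0.64 [578.4 234.6] [0.7543 0.2843 0.041 ]
reject_nest 0.64 [488.5 303.8] [0.7451 0.1373 0.041 ]
coupling_mouth 0.63 [372.6 285.2] [0.5681 0.0772 0.092 ]
polisher 0.64 [361.4 246. ] [0.5644 0.0773 0.    ]
t 2.2 pos [0.4309 0.1508 0.2345] psi 39.94 q1,q6deg [ 10.573  -29.3809] -> shift [-0.6317 -0.4009  0.0284] turn [ 0.0006 -0.0006  0.7549] dist 0.374361262788157
2.2
```

View pics/w0.png

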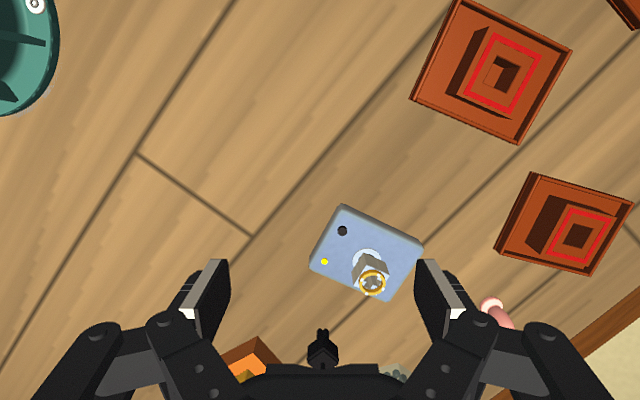

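The wrist picture shows the nearest tray's nest at (503,72) and the coupling mouth at (372,284); both agree with the top view. Next stop is the rack.

Request:
{"method": "step_arm", "body": {"rows": [[[-0.63,-0.4,0.028],[0,0,0.75]],[[-0.63,-0.4,0.028],[0,0,0.75]],[[-0.63,-0.4,0.028],[0,0,0.75]],[[-0.63,-0.4,0.028],[0,0,0.75]],[[-0.63,-0.4,0.028],[0,0,0.75]]]}}

```text
t: 2.82
eef_pos: [0.4726, -0.1591, 0.2226]
tcp_rot: [-0.0, 0.788, 0.616, 0.001]
ft_force: [1.4, -0.3, -0.8]
gripper_width: 0.999
```

Run:
```python
from h import *
plan([.48,-.24,.22],-28)
```

```text
t 2.83 pos [ 0.4726 -0.1591  0.2226] psi -13.92 q1,q6deg [-26.6409 -12.7535] -> shift [-0.1535  0.0534  0.005 ] turn [ 0.0006 -0.0012  0.1564] dist 0.08130529055185094
```

Request:
{"method": "step_arm", "body": {"rows": [[[-0.15,0.05,0],[0,0,0.156]],[[-0.15,0.05,0],[0,0,0.156]],[[-0.15,0.05,0],[0,0,0.156]]]}}

```text
t: 3.2
eef_pos: [0.4792, -0.2372, 0.2221]
tcp_rot: [-0.001, 0.857, 0.516, 0.001]
ft_force: [0.0, 0.1, -0.3]
gripper_width: 0.995
```

Run:
```python
from h import *
P=camera_params("wrist");a=save("wrist","w1")
for n,z in dict(red_head=.036,green_head=.036,rack=0).items():
    for r in spot_point("wrist",n)[:4]: print(n,round(r["conf"],2),np.array(r["location"]),onz("wrist",r["location"],z,P))
for n in ("red_head","green_head"):
    for r in cut_out("wrist",n)[:3]:
        m=r["region"].astype(np.uint8); 
        # top plate via colour in region
        h=cv2.cvtColor(a,cv2.COLOR_RGB2HSV); H=h[...,0]; 
        col=((H<8)|(H>172)) if n[0]=='r' else ((H>45)&(H<75))
        k=(col&(h[...,1]>150)&(h[...,2]>120)&(m>0)).astype(np.uint8)
        print(n,round(r["conf"],2),r["location"],m.sum(),k.sum())
plan([.548,-.29,.15],-28)
cv2.imwrite("pics/w1c.png",cv2.resize(a[100:400,170:570,::-1],None,fx=2,fy=2))
```

```text
red_head 0.9 [385.3 174.1] [ 0.537  -0.2884  0.036 ]
green_head 0.92 [374.8  90. ] [ 0.566 -0.197  0.036]
rack 0.6 [376.2 124.1] [ 0.5552 -0.2374  0.    ]
red_head 0.75 [389.8, 179.8] 1263 850
green_head 0.95 [378.7, 91.0] 1345 1125
green_head 0.53 [446.2, 1.4] 166 0
green_head 0.4 [491.6, 48.2] 2375 0
t 3.5 pos [ 0.4789 -0.2362  0.2227] psi -27.81 q1,q6deg [-33.7711  -5.9992] -> shift [-0.031   0.1725  0.1454] turn [ 0.0004 -0.0015  0.0021] dist 0.11383618695726505
```

View pics/w1c.png

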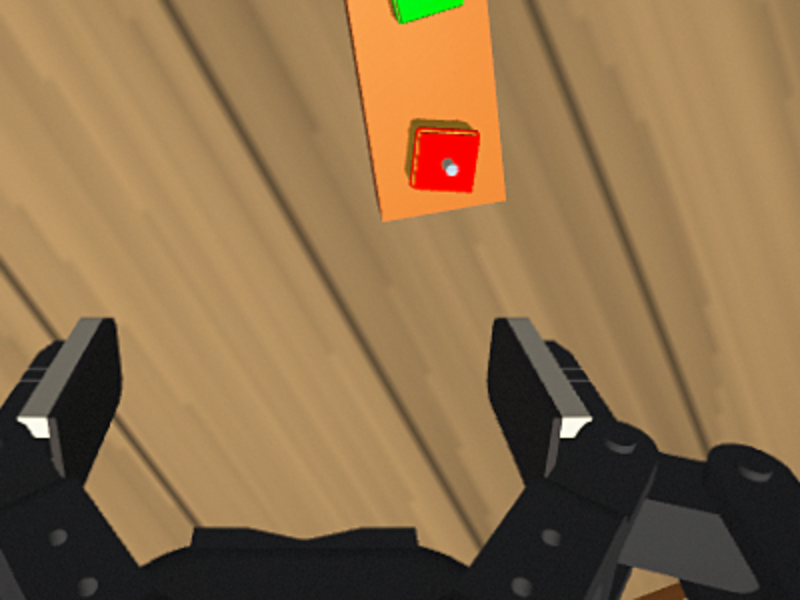

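The red head's plate is at about (393,180) in the full frame and is turned only slightly from the tool axes. The green head is at (378,91). I'll fit both top plates.

```bash
cat >> h.py <<'E'
def plate(im,P,col,z,roi=None):
    h=cv2.cvtColor(im,cv2.COLOR_RGB2HSV);H=h[...,0]
    m=((H<8)|(H>172)) if col=='r' else ((H>45)&(H<75))
    m=(m&(h[...,1]>150)&(h[...,2]>200)).astype(np.uint8)
    if roi is not None:
        q=np.zeros_like(m);q[roi[1]:roi[3],roi[0]:roi[2]]=1;m&=q
    n,l,st,_=cv2.connectedComponentsWithStats(m);k=1+np.argmax(st[1:,4])
    c=max(cv2.findContours((l==k).astype(np.uint8),0,cv2.CHAIN_APPROX_NONE)[0],key=cv2.contourArea)[:,0]
    w=np.array([onz("wrist",p,z,P)[:2] for p in c.astype(float)])*1000
    r=cv2.minAreaRect(w.astype(np.float32))
    print(col,"area",st[k],"rect mm",np.round(r[0],2),np.round(r[1],2),"ang",round(r[2],2));return r
E
python3 - <<'E'
from h import *
P=camera_params("wrist");a=cv2.imread("pics/w1.png")[:,:,::-1].copy()
plate(a,P,'r',.07);plate(a,P,'g',.07)
E
```

```text
r area [375 166  35  30 782] rect mm [ 538.54 -285.66] [33.38 34.26] ang 58.78
g area [ 362   69   40   43 1039] rect mm [ 567.05 -196.41] [32.26 33.04] ang 79.14
```

Run:
```python
from h import *
plan([.5385,-.2857,.12],-31.2)
```

```text
t 3.5 pos [ 0.4789 -0.2362  0.2227] psi -27.81 q1,q6deg [-33.7711  -5.9992] -> shift [-0.0324  0.1516  0.2053] turn [ 0.0004 -0.0015  0.0377] dist 0.12864710594049733
```

Request:
{"method": "step_arm", "body": {"rows": [[[-0.032,0.152,0.205],[0,-0.0015,0.038]],[[-0.032,0.152,0.205],[0,-0.0015,0.038]],[[-0.032,0.152,0.205],[0,-0.0015,0.038]],[[-0.032,0.152,0.205],[0,-0.0015,0.038]]], "claw": 0.6}}

```text
t: 4.0
eef_pos: [0.5385, -0.2847, 0.1204]
tcp_rot: [-0.0, 0.871, 0.491, -0.0]
ft_force: [0.4, 0.3, 0.6]
gripper_width: 0.801
```

Run:
```python
from h import *
P=camera_params("wrist");a=save("wrist","w2")
r=plate(a,P,'r',.07);g=plate(a,P,'g',.07)
for n,z in dict(red_head=.036,green_head=.036).items():
    for q in spot_point("wrist",n)[:2]: print(n,round(q["conf"],2),np.array(q["location"]),onz("wrist",q["location"],z,P))
plan([.5385,-.2857,.038],-31.2)
plan([r[0][0]/1000,r[0][1]/1000,.038],-31.2)
```

```text
r area [ 303  178   44   42 1637] rect mm [ 540.37 -286.46] [33.12 33.11] ang 58.81
g area [ 262   40   61   65 2247] rect mm [ 568.21 -198.  ] [32.48 32.11] ang 79.64
red_head 0.59 [322.9 190.9] [ 0.5369 -0.2901  0.036 ]
green_head 0.79 [293.3  74.3] [ 0.5664 -0.197   0.036 ]
t 4.15 pos [ 0.5392 -0.2855  0.1224] psi -31.2 q1,q6deg [-34.3841  -3.1862] -> shift [-0.0011 -0.0016  0.1688] turn [0.0023 0.0001 0.    ] dist 0.08440789170412076
t 4.15 pos [ 0.5392 -0.2855  0.1224] psi -31.2 q1,q6deg [-34.3841  -3.1862] -> shift [-0.0005  0.0024  0.1688] turn [0.0023 0.0001 0.    ] dist 0.0844185905476761
```

View pics/w2.png

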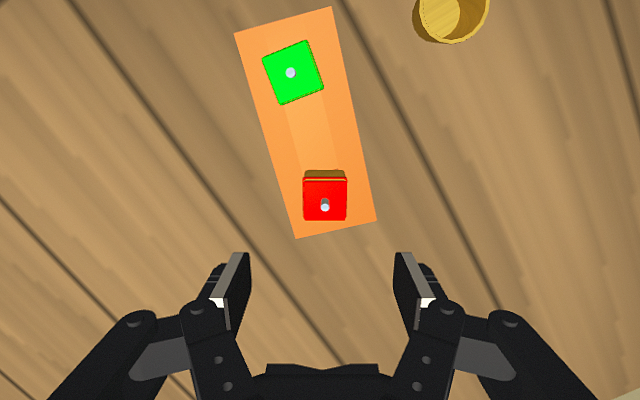

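The red plate at (325,199) is square between the fingers, and the green one sits at (293,73). I'll descend and grip.

Request:
{"method": "step_arm", "body": {"rows": [[[-0.001,0.001,0.09],[0,0,0]],[[-0.001,0.001,0.14],[0,0,0]],[[-0.001,0.001,0.168],[0,0,0]],[[-0.001,0.001,0.168],[0,0,0]]]}}

```text
t: 4.65
eef_pos: [0.5394, -0.2861, 0.0388]
tcp_rot: [0.002, 0.871, 0.491, 0.001]
ft_force: [0.8, 0.1, 0.1]
gripper_width: 0.803
```

Request:
{"method": "step_arm", "body": {"rows": [[[0,0,0],[0,0,0]],[[0,0,0],[0,0,0]],[[0,0,0],[0,0,0]],[[0,0,0],[0,0,0]]], "claw": -0.6, "squeeze": 40}}

```text
t: 5.15
eef_pos: [0.5396, -0.2862, 0.0392]
tcp_rot: [0.002, 0.871, 0.491, 0.001]
ft_force: [-0.4, 1.0, 0.3]
gripper_width: 0.199
```

Run:
```python
from h import *
a=save("wrist","w3"); s=read_state(); print(s["gripper_width"],s["ft_force"])
cv2.imwrite("pics/w3.png",a[60:400,120:520,::-1])
```

```text
0.2015370216707711 [-1.1891  0.4604 -0.3963]
```

View pics/w3.png

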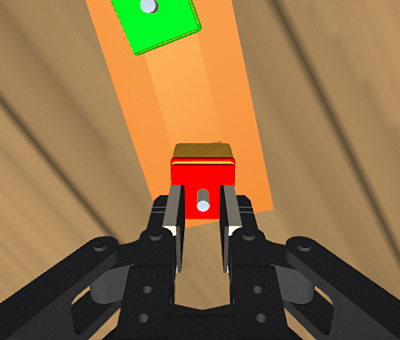

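Run:
```python
from h import *
P=camera_params("wrist");a=cv2.cvtColor(cv2.cvtColor(read_camera("wrist"),cv2.COLOR_RGB2BGR),cv2.COLOR_BGR2RGB)
T=rot().as_matrix();p=np.array(read_state()["eef_pos"])
for n,o in dict(tcp=[0,0,0],grasp=[0,0,-.019],L=[0,-.0085,-.019],R=[0,.0085,-.019],plate=[0,0,-.031],pA=[.017,-.017,-.031],pB=[-.017,.017,-.031]).items():
    print(n,proj("wrist",p+T@np.array(o),P))
plate(a,P,'r',.07)
```

```text
tcp [[320.8904 225.9554]]
grasp [[320.8262 240.1671]]
L [[305.618  240.1699]]
R [[336.0339 240.1576]]
plate [[320.7789 250.6717]]
pA [[287.2077 220.9111]]
pB [[352.1712 278.4348]]
r area [ 291  219   65   60 2290] rect mm [ 540.58 -285.91] [34.75 32.86] ang 58.64
```

The plate is exactly where I predicted it. But the fingers closed to 17 mm, so their tips may be above the boss. I'll check from the side with the scene camera.

Run:
```python
from h import *
a=read_camera("scene")
cv2.imwrite("pics/s1.png",cv2.resize(a[190:300,80:230,::-1],None,fx=5,fy=5,interpolation=cv2.INTER_CUBIC))
p=np.array(read_state()["eef_pos"]);print((proj("scene",[p,p+[0,0,.019],p+[0,0,.031],p+[0,0,.043]])-[80,190])*5)
```

```text
[[313.5812 353.363 ]
 [302.3224 323.6874]
 [295.0752 304.5535]
 [287.7199 285.1085]]
```

View pics/s1.png

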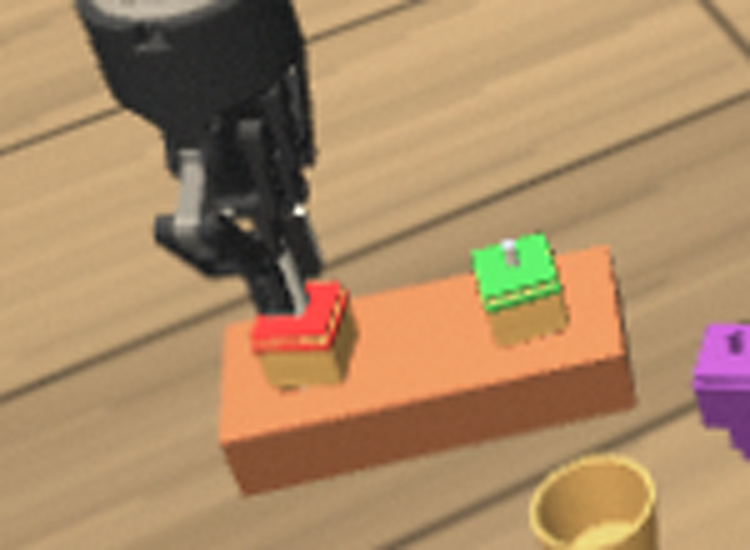

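Request:
{"method": "step_arm", "body": {"rows": [[[0,0,0],[0,0,0]],[[0,0,0],[0,0,0]],[[0,0,0],[0,0,0]]], "claw": -1}}

```text
t: 5.68
eef_pos: [0.5395, -0.2862, 0.0388]
tcp_rot: [0.002, 0.871, 0.491, 0.001]
ft_force: [0.1, -0.8, -1.5]
gripper_width: 0.011
```

Run:
```python
from h import *
P=camera_params("wrist");a=read_camera("wrist")
plate(a,P,'r',.07);print(read_state()["gripper_width"],read_state()["eef_pos"])
b=a[190:340,220:420,::-1]
s=read_camera("scene")[200:290,100:220,::-1]
cv2.imwrite("pics/w4.png",np.vstack([cv2.resize(b,(480,360),interpolation=cv2.INTER_CUBIC)[:240],cv2.resize(s,(480,360),interpolation=cv2.INTER_CUBIC)]))
```

```text
r area [ 290  219   65   42 1737] rect mm [ 543.28 -280.95] [23.6  32.87] ang 58.68
0.007392442061860367 [ 0.5395 -0.2861  0.0388]
```

View pics/w4.png

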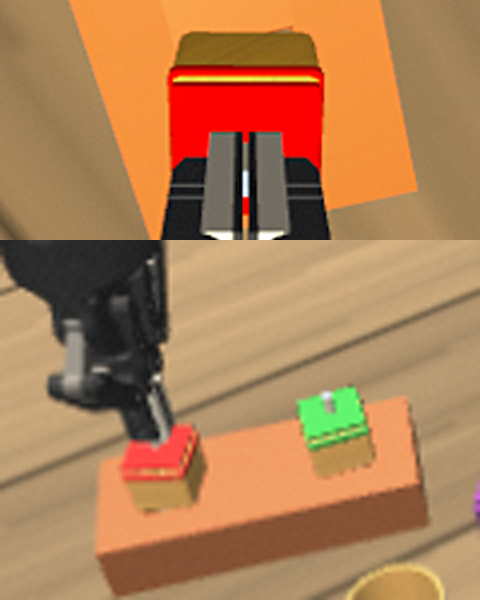

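Shut around the pin's position, the fingers met nothing. The two finger pictures together put the real tips about 44 mm behind the reported TCP. I'll reopen and descend in small steps while watching the force.

Request:
{"method": "step_arm", "body": {"rows": [[[0,0,0],[0,0,0]],[[0,0,0],[0,0,0]],[[0,0,0],[0,0,0]],[[0,0,0.02],[0,0,0]],[[0,0,0.04],[0,0,0]]], "claw": 0.4}}

```text
t: 6.4
eef_pos: [0.5394, -0.2861, 0.018]
tcp_rot: [0.001, 0.871, 0.491, 0.001]
ft_force: [0.0, -0.1, 0.0]
gripper_width: 0.699
```

Request:
{"method": "step_arm", "body": {"rows": [[[0,0,0.01],[0,0,0]],[[0,0,0.02],[0,0,0]],[[0,0,0.03],[0,0,0]],[[0,0,0.03],[0,0,0]]]}}

```text
t: 6.9
eef_pos: [0.5392, -0.2859, 0.0027]
tcp_rot: [0.001, 0.871, 0.491, 0.001]
ft_force: [-0.3, 0.6, 0.2]
gripper_width: 0.704
```

The TCP now reads 2.7 mm with no contact, inside the rack's volume. That confirms the tips sit well behind it. I'll close.

Request:
{"method": "step_arm", "body": {"rows": [[[0,0,0.008],[0,0,0]],[[0,0,0.008],[0,0,0]],[[0,0,0.008],[0,0,0]],[[0,0,0.008],[0,0,0]]], "claw": -0.6}}

```text
t: 7.4
eef_pos: [0.5391, -0.2858, -0.0014]
tcp_rot: [0.001, 0.871, 0.491, 0.001]
ft_force: [0.7, -0.8, -1.3]
gripper_width: 0.389
```

Gripped: the opening is 33 mm. I'll lift and carry it.

Request:
{"method": "step_arm", "body": {"rows": [[[0,0,-0.08],[0,0,0]],[[0,0,-0.18],[0,0,0]],[[0,0,-0.28],[0,0,0]],[[0,0,-0.32],[0,0,0]]]}}

```text
t: 7.9
eef_pos: [0.5404, -0.2867, 0.1622]
tcp_rot: [0.003, 0.871, 0.491, 0.002]
ft_force: [0.7, -0.1, -0.8]
gripper_width: 0.392
```

Run:
```python
from h import *
print(read_state()["gripper_width"],read_state()["ft_force"])
plan([.5,.05,.16]);plan([.5205,.351,.16])
plan([.5205,.351,.16],20)
```

```text
0.39209111052126927 [ 0.7054 -0.0662 -0.833 ]
t 7.9 pos [ 0.5404 -0.2867  0.1622] psi -31.19 q1,q6deg [-34.4195  -3.2346] -> shift [ 0.5343 -0.4178  0.001 ] turn [ 0.005   0.0002 -0.    ] dist 0.33911659568142594
t 7.9 pos [ 0.5404 -0.2867  0.1622] psi -31.19 q1,q6deg [-34.4195  -3.2346] -> shift [ 1.0705 -0.6944 -0.0014] turn [ 0.005   0.0002 -0.    ] dist 0.6380125427298297
t 7.9 pos [ 0.5404 -0.2867  0.1622] psi -31.19 q1,q6deg [-34.4195  -3.2346] -> shift [ 1.0705 -0.6944 -0.0014] turn [ 0.0045  0.0024 -0.5687] dist 0.6380125427298297
```

Request:
{"method": "step_arm", "body": {"rows": [[[0.534,-0.4,0],[0.004,0,-0.28]],[[0.534,-0.4,0],[0.004,0,-0.28]],[[0.534,-0.4,0],[0.004,0,-0.28]],[[0.534,-0.4,0],[0.004,0,-0.28]],[[0.534,-0.4,0],[0.004,0,-0.28]]]}}

```text
t: 8.52
eef_pos: [0.5089, 0.0273, 0.1606]
tcp_rot: [0.001, 0.743, 0.669, -0.0]
ft_force: [1.1, 0.3, -1.7]
gripper_width: 0.391
```

Run:
```python
from h import *
plan([.5205,.351,.16],20)
```

```text
t 8.53 pos [0.5089 0.0273 0.1606] psi -6.01 q1,q6deg [-4.5934  1.4744] -> shift [ 0.6462 -0.0447 -0.0002] turn [ 0.0005  0.0016 -0.289 ] dist 0.32388351732291215
```

Request:
{"method": "step_arm", "body": {"rows": [[[0.45,-0.045,0],[0,0,-0.289]],[[0.45,-0.045,0],[0,0,-0.289]],[[0.45,-0.045,0],[0,0,-0.289]],[[0.45,-0.045,0],[0,0,-0.289]],[[0.45,-0.045,0],[0,0,-0.289]]]}}

```text
t: 9.15
eef_pos: [0.5098, 0.2563, 0.1601]
tcp_rot: [0.001, 0.572, 0.82, -0.0]
ft_force: [-0.3, -0.5, -1.1]
gripper_width: 0.392
```

Run:
```python
from h import *
P=camera_params("wrist");a=save("wrist","w5")
for r in spot_point("wrist","reject_nest")[:3]: print(round(r["conf"],2),np.array(r["location"]),onz("wrist",r["location"],.041,P))
print(plate(a,P,'r',.07,(0,0,640,250)))
h=cv2.cvtColor(a,cv2.COLOR_RGB2HSV);m=((h[...,0]<5)|(h[...,0]>174))&(h[...,1]>180)&(h[...,2]>150)
ys,xs=np.nonzero(m);print(xs.min(),xs.max(),ys.min(),ys.max(),m.sum())
plan([.5205,.351,.12])
```

```text
0.9 [370.  86.] [0.5219 0.3461 0.041 ]
0.75 [553.9 230. ] [0.7566 0.283  0.041 ]
r area [ 335   44   77   84 2013] rect mm [519.45 344.67] [56.77 62.03] ang 18.37
((519.4474487304688, 344.67333984375), (56.771644592285156, 62.02973937988281), 18.37408447265625)
280 588 45 333 8294
t 9.25 pos [0.5096 0.2533 0.1599] psi 20.07 q1,q6deg [19.6063 -0.3933] -> shift [0.1763 0.0876 0.0791] turn [-0.0004  0.002   0.    ] dist 0.1060672141099487
```

View pics/w5.png

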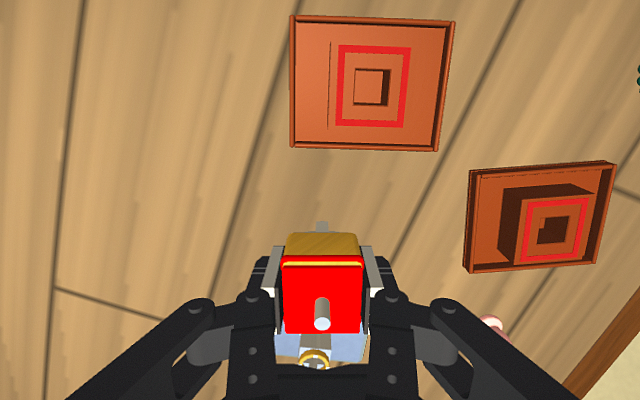

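The nest at (371,87) is the red-edged square, and the head is square in the fingers at (322,298). I'll fit both.

Run:
```python
from h import *
P=camera_params("wrist");a=cv2.imread("pics/w5.png")[:,:,::-1].copy()
r=plate(a,P,'r',.041,(0,0,450,160))
p=np.array(read_state()["eef_pos"]);T=rot().as_matrix()
h=plate(a,P,'r',p[2]+.0714,(270,265,375,345))
print("head in tool",T.T@(np.array([h[0][0]/1000,h[0][1]/1000,0])-[p[0],p[1],0]))
plan([r[0][0]/1000,r[0][1]/1000,.07],18.5)
```

```text
r area [ 335   44   77   84 2013] rect mm [523.5  342.43] [62.73 68.55] ang 18.23
r area [ 280  265   84   69 4674] rect mm [509.72 252.7 ] [32.51 33.42] ang 20.2
head in tool [-0.0006 -0.0001  0.    ]
t 9.25 pos [0.5096 0.2533 0.1599] psi 20.07 q1,q6deg [19.6063 -0.3933] -> shift [0.1584 0.0874 0.1792] turn [-0.0003  0.002   0.0175] dist 0.12731212348881257
```

Run:
```python
from h import *
P=camera_params("wrist")
c=[onz("wrist",q,.041,P)[:2] for q in ((353,68),(390,69),(388,106),(353,105))];c=np.array(c)
print(c.mean(0),np.linalg.norm(np.diff(c,axis=0),axis=1))
o=[onz("wrist",q,.0,P)[:2] for q in ((290,15),(455,21),(438,151),(290,147))];print(np.mean(o,0),np.linalg.norm(np.diff(o,axis=0),axis=1))
o=[onz("wrist",q,.02,P)[:2] for q in ((290,15),(455,21),(438,151),(290,147))];print(np.mean(o,0),np.linalg.norm(np.diff(o,axis=0),axis=1))
cc,d=ray("wrist",(371,87),P);print(cc)
plan([.523,.3445,.085],18.5)
```

```text
[0.5231 0.3422] [0.0322 0.0312 0.0315]
[0.5264 0.3429] [0.1565 0.1254 0.1577]
[0.5237 0.3423] [0.1473 0.1181 0.1485]
[0.4808 0.3323 0.3423]
t 9.25 pos [0.5096 0.2533 0.1599] psi 20.07 q1,q6deg [19.6063 -0.3933] -> shift [0.1626 0.0879 0.1492] turn [-0.0003  0.002   0.0175] dist 0.1187347735364502
```

Run:
```python
from h import *
plan([.523,.3455,.055],18.5)
```

```text
t 9.25 pos [0.5096 0.2533 0.1599] psi 20.07 q1,q6deg [19.6063 -0.3933] -> shift [0.1646 0.0886 0.2091] turn [-0.0003  0.002   0.0175] dist 0.1402584724918286
```

Request:
{"method": "step_arm", "body": {"rows": [[[0.08,0.044,0.05],[0,0.002,0.017]],[[0.165,0.089,0.1],[0,0.002,0.017]],[[0.165,0.089,0.2],[0,0.002,0.017]],[[0.165,0.089,0.209],[0,0.002,0.017]],[[0.165,0.089,0.209],[0,0.002,0.017]]]}}

```text
t: 9.88
eef_pos: [0.5235, 0.3444, 0.0557]
tcp_rot: [-0.0, 0.585, 0.811, -0.001]
ft_force: [0.5, -0.6, -0.7]
gripper_width: 0.393
```

Run:
```python
from h import *
P=camera_params("wrist");a=save("wrist","w6")
plan([.523,.3455,.0045],18.5)
for r in spot_point("wrist","reject_nest")[:2]: print(round(r["conf"],2),np.array(r["location"]),onz("wrist",r["location"],.041,P))
cv2.imwrite("pics/w6.png",a[100:400,120:520,::-1])
```

```text
t 9.93 pos [0.5244 0.345  0.0567] psi 18.45 q1,q6deg [27.0433  8.5923] -> shift [ 0.0018 -0.0024  0.1044] turn [ 0.0008 -0.0001 -0.0005] dist 0.05221125798853113
0.97 [569.3 364.8] [0.7551 0.2837 0.041 ]
0.94 [325.2 213.7] [0.5249 0.3469 0.041 ]
```

View pics/w6.png

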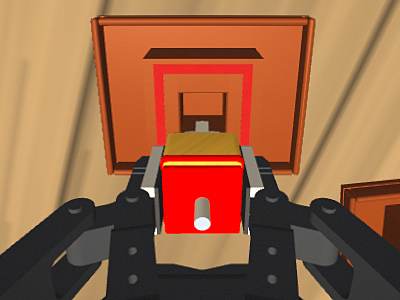

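The stem at crop column 203 is centred on the well (columns 180–227). I'll lower it.

Request:
{"method": "step_arm", "body": {"rows": [[[0.001,-0.001,0.035],[0,0,0]],[[0.001,-0.001,0.065],[0,0,0]],[[0.001,-0.001,0.09],[0,0,0]],[[0.001,-0.001,0.1],[0,0,0]],[[0.001,-0.001,0.1],[0,0,0]]]}}

```text
t: 10.6
eef_pos: [0.5238, 0.3456, 0.0065]
tcp_rot: [0.0, 0.584, 0.811, 0.001]
ft_force: [-0.3, -0.7, -0.7]
gripper_width: 0.393
```

Request:
{"method": "step_arm", "body": {"rows": [[[0,0,0.004],[0,0,0]],[[0,0,0.008],[0,0,0]],[[0,0,0.008],[0,0,0]]]}}

```text
t: 10.98
eef_pos: [0.5242, 0.3459, 0.0034]
tcp_rot: [0.001, 0.584, 0.811, 0.001]
ft_force: [-1.3, -0.5, 4.1]
gripper_width: 0.389
```

Contact came at z = 3.4 mm, where I expected the seat (3.6 mm). I'll release and back off.

Request:
{"method": "step_arm", "body": {"rows": [[[0,0,0],[0,0,0]],[[0,0,0],[0,0,0]],[[0,0,0],[0,0,0]],[[0,0,0],[0,0,0]]], "claw": 0.4}}

```text
t: 11.48
eef_pos: [0.5241, 0.3459, 0.0033]
tcp_rot: [0.001, 0.584, 0.811, 0.001]
ft_force: [-0.4, 0.4, 0.9]
gripper_width: 0.701
```

Request:
{"method": "step_arm", "body": {"rows": [[[0,0,-0.06],[0,0,0]],[[0,0,-0.14],[0,0,0]],[[0,0,-0.24],[0,0,0]],[[0,0,-0.28],[0,0,0]],[[0,0,-0.28],[0,0,0]]]}}

```text
t: 12.1
eef_pos: [0.5252, 0.3465, 0.1452]
tcp_rot: [0.001, 0.584, 0.811, 0.003]
ft_force: [-0.5, 0.0, 0.2]
gripper_width: 0.699
```

Run:
```python
from h import *
P=camera_params("wrist");a=save("wrist","w7")
r=plate(a,P,'r',.075,(150,60,450,300))
for q in spot_point("wrist","red_head")[:1]: print(q["conf"],onz("wrist",q["location"],.041,P))
b=a[60:360,120:520,::-1]
cv2.imwrite("pics/w7.png",b)
plan([.50,.08,.17],-20)
plan([.50,.08,.17])
```

```text
r area [ 284  142   71   72 3137] rect mm [520.37 354.75] [55.32 59.66] ang 18.41
0.96 [0.5227 0.3416 0.041 ]
t 12.2 pos [0.5232 0.3454 0.1424] psi 18.48 q1,q6deg [27.1201  8.6445] -> shift [-0.4887 -0.2123 -0.0555] turn [ 0.0005 -0.0002  0.4275] dist 0.2678308314340282
t 12.2 pos [0.5232 0.3454 0.1424] psi 18.48 q1,q6deg [27.1201  8.6445] -> shift [-0.4887 -0.2123 -0.0555] turn [ 0.0005 -0.0001  0.    ] dist 0.2678308314340282
```

View pics/w7.png

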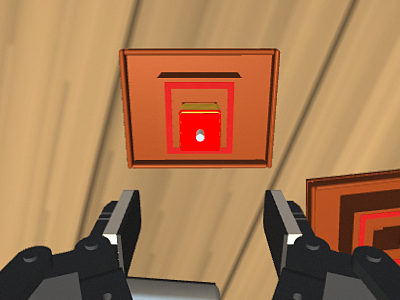

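The red head sits squarely in the nest, at (201,130) in the crop, released. Next I'll look at the coupling from close up before fetching the green head.

Run:
```python
from h import *
plan([.584,.031,.16],0)
```

```text
t 12.2 pos [0.5232 0.3454 0.1424] psi 18.48 q1,q6deg [27.1201  8.6445] -> shift [-0.6349 -0.084  -0.0354] turn [ 0.0005 -0.0002  0.2053] dist 0.3206882320482421
```

Request:
{"method": "step_arm", "body": {"rows": [[[-0.63,-0.105,-0.036],[0,0,0.2]],[[-0.63,-0.105,-0.036],[0,0,0.2]],[[-0.63,-0.105,-0.036],[0,0,0.2]],[[-0.63,-0.105,-0.036],[0,0,0.2]],[[-0.63,-0.105,-0.036],[0,0,0.2]]]}}

```text
t: 12.82
eef_pos: [0.5709, 0.0355, 0.158]
tcp_rot: [-0.001, 0.704, 0.71, -0.001]
ft_force: [0.4, 0.8, 0.1]
gripper_width: 0.699
```

Request:
{"method": "step_arm", "body": {"rows": [[[0,0,0],[0,0,0]],[[0,0,0],[0,0,0]]]}}

```text
t: 13.08
eef_pos: [0.5695, 0.0355, 0.1563]
tcp_rot: [-0.003, 0.705, 0.71, -0.002]
ft_force: [-0.9, 0.6, 0.9]
gripper_width: 0.701
```

Run:
```python
from h import *
P=camera_params("wrist");a=save("wrist","w8")
import json;json.dump({k:np.array(v).tolist() for k,v in P.items()},open("P8.json","w"))
for n,z in (("coupling_mouth",.092),("polisher",0)):
  for r in spot_point("wrist",n)[:2]: print(n,round(r["conf"],2),np.array(r["location"]),onz("wrist",r["location"],z,P))
for n in("polisher","coupling_mouth"):
  for r in cut_out("wrist",n)[:2]:
    ys,xs=np.nonzero(r["region"]);print(n,r["conf"],xs.min(),xs.max(),ys.min(),ys.max(),xs.size)
s=read_state();print(s["eef_pos"],s["t"])
print("mouth pred",proj("wrist",[[.568,.078,.092],[.584,.078,.092]],P))
```

```text
coupling_mouth 0.93 [318.2 140.3] [0.5662 0.0771 0.092 ]
polisher 0.57 [318.6 125.3] [0.5652 0.077  0.    ]
polisher 0.73 241 394 59 190 15018
coupling_mouth 0.98 295 341 109 160 1827
[0.5705 0.037  0.1577] 13.325
mouth pred [[320.5161 139.1817]
 [341.6273 139.3542]]
```

Run:
```python
from h import *
import json
P=json.load(open("P8.json"));a=cv2.imread("pics/w8.png")[:,:,::-1].copy()
reg=cut_out("wrist","polisher")[0]["region"].astype(np.uint8)
c=max(cv2.findContours(reg,0,cv2.CHAIN_APPROX_NONE)[0],key=cv2.contourArea)[:,0]
w=np.array([onz("wrist",p,.038,P)[:2] for p in c.astype(float)])*1000
print("housing",cv2.minAreaRect(w.astype(np.float32)))
h=cv2.cvtColor(a,cv2.COLOR_RGB2HSV)
for r in range(112,164,3): print(r," ".join("%3d/%3d/%3d"%tuple(h[r,x]) for x in range(294,344,4)))
```

```text
housing ((565.905517578125, 79.58548736572266), (128.17784118652344, 99.57372283935547), 13.423563003540039)
112 108/ 63/207 108/ 63/207 108/ 63/205 108/ 55/223 103/ 28/245 104/ 32/247 105/ 41/245  21/ 51/121  20/ 61/121  21/ 73/116 106/ 28/188 108/ 65/207 108/ 62/206
115 108/ 62/209 110/ 64/208 109/ 68/214 104/ 28/208  19/ 63/118  21/ 59/122  19/ 62/119 106/ 39/225 104/ 33/247 104/ 33/238 102/ 26/243 108/ 63/208 107/ 64/206
118 107/ 65/212  23/ 70/121  19/ 62/120  17/ 34/134  30/  8/193  21/ 61/204  23/188/252  18/234/145 106/ 20/192 103/ 31/244 104/ 30/240 108/ 66/209 109/ 62/210
121 105/ 18/174 103/ 32/255 103/ 35/241 128/ 17/178  24/183/237  98/ 15/255  24/180/239  24/164/235  24/162/239  15/ 61/154 104/ 28/245 103/ 42/233 108/ 62/209
124 106/ 47/227 103/ 31/241 107/ 23/204  24/165/237  23/181/244 110/110/144 110/ 84/142 102/ 47/255  24/162/235  25/161/241 112/ 25/192 103/ 26/241 108/ 63/209
127 109/ 70/204 104/ 33/240  24/182/243  25/179/245 106/ 41/205 108/ 71/136 109/ 66/132 102/ 39/248 104/ 29/251  23/186/238  25/166/241 103/ 26/249 108/ 62/210
130 109/ 65/207 104/ 33/255  25
[... 1188 characters left out ...]
  18/113/165  25/161/241  25/130/237 104/ 25/246 101/ 35/240
154 108/ 62/203 109/ 63/205 102/ 37/241  24/116/237  25/160/241  24/171/249  19/202/155  22/177/245  25/165/241  23/179/238 103/ 39/243 109/ 66/205 108/ 64/206
157 109/ 60/204 108/ 65/205 107/ 54/222 104/ 29/249  22/136/245  24/169/240  25/177/236  99/ 13/255  22/178/246 109/ 67/209 108/ 63/206 109/ 61/210 108/ 61/204
160 109/ 62/201 108/ 64/204 109/ 67/199 102/ 29/245 108/ 64/208 109/ 71/205 109/ 80/216 108/ 69/193 109/ 63/203 108/ 63/206 108/ 64/206 109/ 63/208 109/ 62/206
163 108/ 64/199 109/ 63/204 109/ 63/201 109/ 63/206 108/ 62/201 108/ 62/203 109/ 64/204 107/ 61/198 108/ 62/200 108/ 60/203 108/ 63/207 108/ 61/205 109/ 63/204
```

Run:
```python
from h import *
import json
P=json.load(open("P8.json"));a=cv2.imread("pics/w8.png")[:,:,::-1].copy()
h=cv2.cvtColor(a,cv2.COLOR_RGB2HSV)
m=(abs(h[...,0].astype(int)-22)<9)&(h[...,1]>120)&(h[...,2]>140);m[:105]=0;m[170:]=0;m[:,:285]=0;m[:,350:]=0
ys,xs=np.nonzero(m)
w=np.array([onz("wrist",(x,y),.092,P)[:2] for x,y in zip(xs,ys)])*1000
hull=cv2.convexHull(w.astype(np.float32))
print(len(w),"enclosing",cv2.minEnclosingCircle(hull),"ellipse",cv2.fitEllipse(hull))
c0=np.array([567,77.5])
from scipy.optimize import least_squares
# both edges: brass ring between r=12 and 16 -> maximise count in ring
best=max(((np.sum((d:=np.hypot(*(w-[x,y]).T))<16.3)-np.sum(d<11.7)*1.0-np.sum(d>16.3),x,y) for x in np.arange(560,574,.25) for y in np.arange(70,86,.25)));print(best)
# white marks, slots: edge yaw. marks: white pixels on ring
W=(h[...,1]<70)&(h[...,2]>215)
ys,xs=np.nonzero(W[105:170,285:350]);v=np.array([onz("wrist",(x+285,y+105),.092,P)[:2] for x,y in zip(xs,ys)])*1000
for dx in (0,):
  d=v-np.array(best[1:]);r=np.hypot(*d.T);an=np.degrees(np.arctan2(d[:,1],d[:,0]))
  k=(r>12.5)&(r<15.5);print(np.histogram(an[k],36,(-180,180))[0]); print(np.sort(an[k]).round(0))
```

```text
473 enclosing ((566.017822265625, 78.81428527832031), 15.837488174438477) ellipse ((566.2232666015625, 78.79278564453125), (30.361276626586914, 31.246074676513672), 8.951380729675293)
(np.float64(460.0), np.float64(566.25), np.float64(78.75))
[ 5 11  4  0  0  0  0  0  0  7  9  1  0  0  0  0  0  0  9 14  0  0  0  0
  0  0  0  7 11  5  0  0  0  1  0  0]
[-174. -174. -171. -171. -170. -168. -168. -167. -166. -165. -165. -164.
 -163. -163. -162. -161. -160. -159. -158. -157.  -85.  -84.  -84.  -82.
  -81.  -81.  -80.  -78.  -78.  -77.  -76.  -75.  -74.  -73.  -72.  -71.
  -70.    4.    4.    4.    4.    7.    7.    7.    8.   10.   10.   11.
   11.   12.   13.   14.   14.   15.   16.   17.   18.   19.   19.   20.
   94.   96.   97.   97.   98.   99.  100.  100.  101.  103.  103.  104.
  105.  106.  107.  108.  108.  109.  110.  111.  111.  112.  114.  160.]
```

The coupling mouth is at (0.5662, 0.0788) with its slots at about 13.2°. Now the green head.

Run:
```python
from h import *
plan([.5675,-.197,.09],-10.4)
```

```text
t 13.38 pos [0.5706 0.0368 0.1579] psi 0.59 q1,q6deg [-3.2556 -3.8586] -> shift [-0.4677 -0.0107  0.1354] turn [-0.0018 -0.0004  0.1221] dist 0.24349210114912476
```

Request:
{"method": "step_arm", "body": {"rows": [[[-0.12,-0.01,0],[0,0,0.122]],[[-0.24,-0.01,0.05],[0,0,0.122]],[[-0.36,-0.01,0.135],[0,0,0.122]],[[-0.468,-0.01,0.135],[0,0,0.122]],[[-0.468,-0.01,0.135],[0,0,0.122]]]}}

```text
t: 14.0
eef_pos: [0.5681, -0.2007, 0.0894]
tcp_rot: [-0.001, 0.769, 0.639, -0.001]
ft_force: [-0.3, 1.5, -0.4]
gripper_width: 0.699
```

Request:
{"method": "step_arm", "body": {"rows": [[[0,0,0],[0,0,0]],[[0,0,0],[0,0,0]]]}}

```text
t: 14.25
eef_pos: [0.5682, -0.1994, 0.0897]
tcp_rot: [-0.001, 0.769, 0.639, -0.001]
ft_force: [-0.1, 0.6, 0.2]
gripper_width: 0.701
```

Run:
```python
from h import *
P=camera_params("wrist");a=save("wrist","w9")
g=plate(a,P,'g',.07)
y=g[2]-90
plan([g[0][0]/1000,g[0][1]/1000,-.003],y)
```

```text
g area [ 296  185   50   48 2028] rect mm [ 568.41 -196.15] [33.71 32.26] ang 79.56
t 14.3 pos [ 0.5683 -0.1992  0.0897] psi -10.48 q1,q6deg [-25.8381 -15.3217] -> shift [ 0.0062 -0.0004  0.1855] turn [-0.0015  0.0004 -0.0004] dist 0.09279472060148773
```

Request:
{"method": "step_arm", "body": {"rows": [[[0.005,0,0.06],[-0.0015,0,0]],[[0.005,0,0.12],[-0.0015,0,0]],[[0.005,0,0.16],[-0.0015,0,0]],[[0.005,0,0.185],[-0.0015,0,0]],[[0.005,0,0.185],[-0.0015,0,0]]]}}

```text
t: 14.92
eef_pos: [0.5681, -0.1958, -0.0032]
tcp_rot: [-0.0, 0.768, 0.64, -0.0]
ft_force: [0.1, -0.2, 0.7]
gripper_width: 0.698
```

Request:
{"method": "step_arm", "body": {"rows": [[[0,0,0],[0,0,0]],[[0,0,0],[0,0,0]],[[0,0,0],[0,0,0]],[[0,0,0],[0,0,0]]], "claw": -0.7, "squeeze": 70}}

```text
t: 15.42
eef_pos: [0.5692, -0.1961, -0.002]
tcp_rot: [0.001, 0.768, 0.64, 0.0]
ft_force: [-0.0, 1.2, 6.1]
gripper_width: 0.382
```

Request:
{"method": "step_arm", "body": {"rows": [[[0,0,-0.06],[0,0,0]],[[0,0,-0.16],[0,0,0]],[[0,0,-0.28],[0,0,0]],[[0,0,-0.32],[0,0,0]],[[0,0,-0.32],[0,0,0]]]}}

```text
t: 16.05
eef_pos: [0.5702, -0.1967, 0.16]
tcp_rot: [0.002, 0.768, 0.64, 0.001]
ft_force: [-0.4, -0.1, -1.4]
gripper_width: 0.388
```

Run:
```python
from h import *
P=camera_params("wrist");s=read_state();p=np.array(s["eef_pos"]);T=rot().as_matrix();a=save("wrist","w10")
print(s["gripper_width"])
h=plate(a,P,'g',p[2]+.0735)
print("head in tool",T.T@(np.array([h[0][0]/1000,h[0][1]/1000,p[2]])-p))
plan([.566,.07,.16],13.2)
```

```text
0.388443905818936
g area [ 282  270   80   64 4461] rect mm [ 570.03 -196.84] [30.59 31.13] ang 79.43
head in tool [-0.0002 -0.0002 -0.    ]
t 16.1 pos [ 0.5689 -0.1961  0.1581] psi -10.44 q1,q6deg [-25.5765 -15.1336] -> shift [ 0.5223 -0.1021 -0.0043] turn [ 0.0008  0.0007 -0.2626] dist 0.2660764975476651
```

Run:
```python
from h import *
for f,c in(("w5",0),("w10",60)):
    a=cv2.imread(f"pics/{f}.png")[:,:,::-1].copy();h=cv2.cvtColor(a,cv2.COLOR_RGB2HSV);H=h[...,0].astype(int)
    d=np.minimum(abs(H-c),abs(H-180-c));m=(d<15)&(h[...,1]>120)&(h[...,2]>60)
    for r in (264,268,272,280,295,310,325,330,333,335): 
        x=np.nonzero(m[r,270:380])[0]+270; print(f,r,(x.min(),x.max(),len(x)) if len(x) else None)
```

```text
w5 264 (np.int64(280), np.int64(364), 7)
w5 268 (np.int64(280), np.int64(363), 84)
w5 272 (np.int64(281), np.int64(362), 82)
w5 280 (np.int64(282), np.int64(362), 81)
w5 295 (np.int64(282), np.int64(361), 80)
w5 310 (np.int64(283), np.int64(361), 65)
w5 325 (np.int64(285), np.int64(359), 59)
w5 330 (np.int64(285), np.int64(359), 75)
w5 333 (np.int64(286), np.int64(358), 73)
w5 335 None
w10 264 (np.int64(280), np.int64(363), 6)
w10 268 (np.int64(280), np.int64(363), 84)
w10 272 (np.int64(281), np.int64(362), 82)
w10 280 (np.int64(282), np.int64(362), 81)
w10 295 (np.int64(283), np.int64(361), 79)
w10 310 (np.int64(283), np.int64(360), 64)
w10 325 (np.int64(285), np.int64(359), 59)
w10 330 (np.int64(285), np.int64(359), 66)
w10 333 (np.int64(286), np.int64(358), 73)
w10 335 None
```

The green head sits in the grip exactly as the red one did: the plate edges match row for row. Now to the coupling.

Request:
{"method": "step_arm", "body": {"rows": [[[0.522,-0.102,0],[0,0,-0.263]],[[0.522,-0.102,0],[0,0,-0.263]],[[0.522,-0.102,0],[0,0,-0.263]],[[0.522,-0.102,0],[0,0,-0.263]],[[0.522,-0.102,0],[0,0,-0.263]]]}}

```text
t: 16.73
eef_pos: [0.5637, 0.0734, 0.1555]
tcp_rot: [-0.001, 0.619, 0.785, -0.001]
ft_force: [0.1, -1.2, -0.7]
gripper_width: 0.386
```

Request:
{"method": "step_arm", "body": {"rows": [[[0,0,0],[0,0,0]]]}}

```text
t: 16.85
eef_pos: [0.5626, 0.0739, 0.154]
tcp_rot: [-0.002, 0.619, 0.786, -0.002]
ft_force: [0.2, -1.0, -0.3]
gripper_width: 0.388
```

Run:
```python
from h import *
plan([.566,.0793,.1],13.2)
```

```text
t 16.85 pos [0.5626 0.0739 0.154 ] psi 13.56 q1,q6deg [  0.5369 -13.0129] -> shift [0.0087 0.0098 0.1079] turn [-0.0036 -0.0005  0.004 ] dist 0.05436381362750413
```

Request:
{"method": "step_arm", "body": {"rows": [[[0.009,0.01,0.05],[-0.0036,0,0.004]],[[0.009,0.01,0.1],[-0.0036,0,0.004]],[[0.009,0.01,0.108],[-0.0036,0,0.004]],[[0.009,0.01,0.108],[-0.0036,0,0.004]],[[0.009,0.01,0.108],[-0.0036,0,0.004]]]}}

```text
t: 17.48
eef_pos: [0.567, 0.0789, 0.1008]
tcp_rot: [0.0, 0.621, 0.783, 0.001]
ft_force: [0.0, -0.1, -1.2]
gripper_width: 0.387
```

Run:
```python
from h import *
P=camera_params("wrist");a=save("wrist","w11")
for r in spot_point("wrist","coupling_mouth")[:1]: print(round(r["conf"],2),np.array(r["location"]),onz("wrist",r["location"],.092,P))
plan([.566,.0793,.08],13.2)
T=rot().as_matrix();p=np.array(read_state()["eef_pos"])
print("stem tip front px",proj("wrist",[p+T@np.array(o) for o in([.01,-.0035,-.008],[.01,.0035,-.008])],P), "rim px",proj("wrist",[[.5662,.0788,.092]+T@np.array([.016*np.cos(q),.016*np.sin(q),0]) for q in (0,np.pi/2,-np.pi/2)],P))
cv2.imwrite("pics/w11c.png",cv2.resize(a[150:350,220:420,::-1],None,fx=3,fy=3,interpolation=cv2.INTER_CUBIC))
```

```text
0.73 [566.  184.2] [0.7108 0.1371 0.092 ]
t 17.57 pos [0.5669 0.0792 0.1009] psi 13.19 q1,q6deg [  1.0129 -12.196 ] -> shift [ 0.0006 -0.0018  0.0418] turn [ 0.0011 -0.0002 -0.0001] dist 0.020935654946736576
stem tip front px [[315.7622 215.2344]
 [327.8422 215.2308]] rim px [[320.5032 196.1464]
 [345.5923 219.76  ]
 [295.5076 219.7735]]
```

View pics/w11c.png

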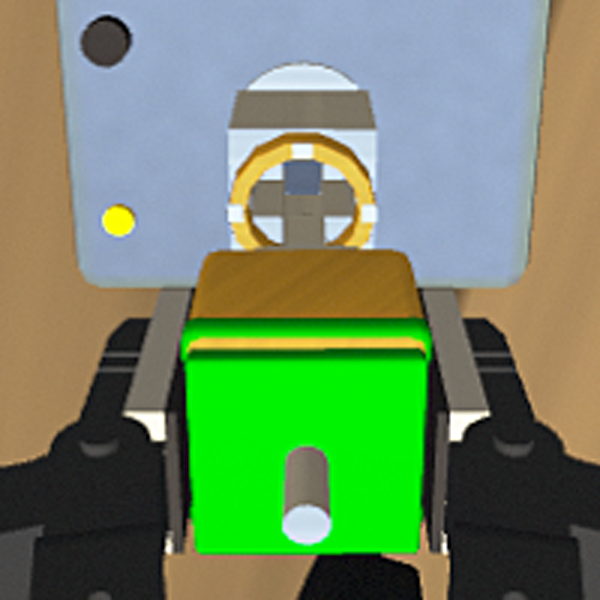

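The picture shows the coupling ring centred at (302,213) in the crop, with its marks level. The stem tip sits directly in front at column about 303, so turn and sideways position both match. I'll descend gently.

Request:
{"method": "step_arm", "body": {"rows": [[[0.0005,-0.001,0.02],[0.001,0,0]],[[0.0005,-0.001,0.035],[0.001,0,0]],[[0.0005,-0.001,0.045],[0.001,0,0]],[[0.0005,-0.001,0.05],[0.001,0,0]],[[0.0005,-0.001,0.05],[0.001,0,0]]]}}

```text
t: 18.2
eef_pos: [0.5663, 0.0794, 0.0756]
tcp_rot: [-0.0, 0.621, 0.784, -0.0]
ft_force: [-1.1, -0.5, -1.9]
gripper_width: 0.389
```

Request:
{"method": "step_arm", "body": {"rows": [[[0,0,0.005],[0,0,0]],[[0,0,0.01],[0,0,0]],[[0,0,0.012],[0,0,0]]]}}

```text
t: 18.58
eef_pos: [0.5661, 0.0794, 0.0695]
tcp_rot: [-0.0, 0.621, 0.784, -0.0]
ft_force: [-0.6, 1.1, -1.5]
gripper_width: 0.385
```

The stem is 14 mm below the rim with no force, past the 8 mm entry, so it's in the slots. I'll continue home.

Request:
{"method": "step_arm", "body": {"rows": [[[0,0,0.01],[0,0,0]],[[0,0,0.02],[0,0,0]],[[0,0,0.026],[0,0,0]],[[0,0,0.03],[0,0,0]],[[0,0,0.03],[0,0,0]]]}}

```text
t: 19.2
eef_pos: [0.566, 0.0794, 0.0543]
tcp_rot: [-0.0, 0.621, 0.784, -0.0]
ft_force: [0.0, -0.2, -2.4]
gripper_width: 0.381
```

Request:
{"method": "step_arm", "body": {"rows": [[[0,0,0.006],[0,0,0]],[[0,0,0.012],[0,0,0]],[[0,0,0.016],[0,0,0]],[[0,0,0.016],[0,0,0]]]}}

```text
t: 19.7
eef_pos: [0.5663, 0.0794, 0.0468]
tcp_rot: [-0.0, 0.621, 0.784, 0.0]
ft_force: [-3.6, 0.7, 7.1]
gripper_width: 0.389
```

Force is rising with the spring (about 7 mm in). I'll press to the stop.

Request:
{"method": "step_arm", "body": {"rows": [[[0,0,0.005],[0,0,0]],[[0,0,0.009],[0,0,0]],[[0,0,0.012],[0,0,0]],[[0,0,0.012],[0,0,0]]]}}

```text
t: 20.2
eef_pos: [0.5664, 0.0794, 0.0419]
tcp_rot: [-0.0, 0.621, 0.784, 0.0]
ft_force: [-4.6, -0.3, 11.9]
gripper_width: 0.387
```

Request:
{"method": "step_arm", "body": {"rows": [[[0,0,0.002],[0,0,0]],[[0,0,0.004],[0,0,0]],[[0,0,0.004],[0,0,0]]]}}

```text
t: 20.58
eef_pos: [0.5664, 0.0794, 0.0419]
tcp_rot: [0.0, 0.621, 0.784, 0.0]
ft_force: [-5.8, 0.0, 19.6]
gripper_width: 0.385
```

Request:
{"method": "step_arm", "body": {"rows": [[[0,0,0.002],[0,0,0]],[[0,0,0.002],[0,0,0]],[[0,0,0.002],[0,0,0]]]}}

```text
t: 20.95
eef_pos: [0.5664, 0.0794, 0.0419]
tcp_rot: [0.0, 0.621, 0.784, 0.0]
ft_force: [-4.3, -0.8, 11.3]
gripper_width: 0.39
```

Bottom stop: z stays at 41.9 mm (predicted 42) while the force rises. I'll set a firm final push, check once and hand in.

Request:
{"method": "step_arm", "body": {"rows": [[[0,0,0.004],[0,0,0]],[[0,0,0.004],[0,0,0]],[[0,0,0.004],[0,0,0]],[[0,0,0.004],[0,0,0]]]}}

```text
t: 21.45
eef_pos: [0.5665, 0.0795, 0.0419]
tcp_rot: [0.001, 0.621, 0.784, 0.001]
ft_force: [-5.4, -0.1, 19.2]
gripper_width: 0.382
```

Run:
```python
from h import *
for c in ("top","scene"):
    save(c,c+"_end")
    for n,z in dict(red_head=.041,green_head=.08,bead_jar=0,bead_cup=0,finial=0).items():
        for r in spot_point(c,n)[:2]: print(c,n,round(r["conf"],2),onz(c,r["location"],z))
s=read_state();print(s["t"],s["eef_pos"],s["ft_force"],s["gripper_width"]);plan(s["eef_pos"],13.2)
```

```text
top red_head 0.6 [0.5222 0.3514 0.041 ]
top green_head 0.54 [0.559 0.082 0.08 ]
top green_head 0.5 [ 0.6607 -0.121   0.08  ]
top bead_jar 0.58 [ 0.7673 -0.0704  0.    ]
top bead_cup 0.86 [ 0.6925 -0.2166  0.    ]
top finial 0.63 [0.7961 0.1352 0.    ]
scene red_head 0.79 [0.5298 0.3385 0.041 ]
scene green_head 0.94 [ 0.7181 -0.1486  0.08  ]
scene green_head 0.63 [0.5608 0.0825 0.08  ]
scene bead_jar 0.56 [ 0.7705 -0.0738  0.    ]
scene bead_cup 0.86 [ 0.6955 -0.2238  0.    ]
scene finial 0.8 [0.7865 0.136  0.    ]
22.05 [0.5665 0.0794 0.0419] [-4.6852 -0.0484 18.7746] 0.39134388599396996
t 22.05 pos [0.5665 0.0794 0.0419] psi 13.21 q1,q6deg [  1.0624 -12.1541] -> shift [0. 0. 0.] turn [0.0013 0.0002 0.0002] dist 0.0
```

The push holds steady at about 19 N. The red head is in the nest and the bystanders are unmoved within the networks' scatter.

```bash
python3 -c "
from workcell import *
print(hand_in())"
```

```text
the job is handed in; nothing more can be done
None
```

I finished both parts of the task and handed the job in at about 22 s of the 67 s allowed. `hand_in()` gave no verdict.

**Red head:** It is in the red-edged nest of the tray nearest the base, released. Contact came at TCP z = 3.4 mm, and I expected the seat at 3.6 mm. The picture taken after release showed it square in the well.

**Green head:** It was turned to the coupling's 13.2° slots and slid home. The stem met no resistance past the entry. I then pressed it to the bottom stop, where TCP z stayed at 41.9 mm (42 predicted) as the push rose from about 12 to 19 N. The gripper is still holding it (33 mm opening) and pressing with about 19 N.

**Checks that disagreed:**
- **First grasp:** It closed on nothing. The real fingertips sit about 44 mm behind the reported TCP, so I took both heads with the TCP that much lower. The first miss moved nothing.
- **Last look at the heads:** The red head was reported at (0.522, 0.351) by the top camera and (0.530, 0.339) by the scene camera, 6–10 mm either side of where I set it down. That matches the networks' usual scatter.
- **Bystanders:** The jar and the cup came out within about 8 mm of their starting estimates, and the finial within 16 mm. I put the finial's larger figure down to scatter too, because the arm never went near it.
- **Look-alikes:** The networks also reported the black and purple look-alikes as green heads. I left those alone.

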